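# Check that the cooker lid's steam-release pin moves freely

## Robot

A 6-joint arm with a two-finger parallel gripper is mounted at the origin on the work surface. World frame = base frame: x ahead of the robot, y to its left, z up, the work surface at z = 0. Lengths are in m, angles in degrees, forces in N, time in s.
With the tool pointing down it reaches from about 0.275 to 0.825 m from the base axis. Payload 5.2 kg.
Tool frame: the origin (TCP) lies at the very end of the fingers, on their centre line; the grasp point (between the pads) lies 19 mm behind it (env.grip_depth is the distance from the TCP to the grasp point, in m); z points along the fingers, y is the line along which they close (so a half turn about z gives the same grasp; the last joint's range is limited). The gripper opens to 93 mm and grips with 3 to 60 N. Pads are 15 mm wide; open, the fingers measure 128 mm over their backs; the gripper's body (75 mm by 188 mm) begins 65 mm behind the grasp point.
Start: joints at [61.089, 14.817, 87.949, -0, 77.235, -11.62], TCP at [0.163, 0.525, 0.184] pointing down, gripper open.
Joint ranges: [-179.93, 179.93], [-52.35, 119.4], [10.71, 147.94], [-69.91, 249.91], [12.55, 155.21], [-178.61, 178.61]. Speed limits (degrees/s): [147.25, 147.25, 180, 180, 180, 180].

## Interface

Orientations are given as [roll, pitch, yaw] about the fixed x, y, z axes, in that order (R = Rz(yaw) Ry(pitch) Rx(roll)).
In Python, from bench import get_state, grab_frame, env gives the robot as it stands. The module is installed in compiled form; this text tells all that it offers.
- The arm moves only by the tool jog_arm, never from a script. Its argument "targets" is a list of rows, each an object of numbers: "dx", "dy", "dz": the shift along the tool's x, y, z in m; "ax", "ay", "az": the turn, a rotation vector about the tool's x, y, z in rad; "hand": the opening, from -1 (shut) to 1 (fully open), so that 0 is half open. In form: [{"dx": .., "dy": .., "dz": .., "ax": .., "ay": .., "az": .., "hand": ..}, ...]. A call has 1 to 8 rows; each row is the pose to reach, as a shift and turn from the pose commanded when the call began, along the tool's axes at that moment; what a row does not reach only later rows make up. A row lasts 1/10 s, in which the tool goes at most 50 mm and 8.59 degrees, less where a joint would pass 70% of its speed; a pose out of reach is approached as far as the arm can. A call with a gripper value outside its range is refused whole. The fingers move at their own pace and stop on an object; "grip_force" is the grip in N (left out, the last holds). Time passes only in rows, so rows that repeat a pose let the fingers close. It gives the time, the measured TCP pose, the force, the opening and the grip force at its end, in the units of the state.
- get_state(): the state, without advancing time (a new reading comes with each control period).
- grab_frame(name): name is "side" or "top"; returns a dict with "image" (400x640x3 uint8, blue, green, red), "intrinsics" (3x3 intrinsics, pixels), "k1" (the pictures are not rectified: a ray, as slopes to the right and down, at radius r is drawn at 1 + k1 r^2 times it, then the intrinsics apply), "xyz" and "orientation" of the camera in the world. Camera axes: x right, y up, looking along -z (the intrinsics and any distortion apply to the point x, -y, -z); pixel columns grow to the right and rows downward; lengths in m; the calibration is good to about 2 mm. A picture is of the moment at which its call begins. There is no depth.
- env.close_job(): hands the job in; it is judged then, once.
The state is a dict: "clock": time; "joint_positions": joint angles; "dq": joint speeds; "effort": joint torques, N m; "ee_pos": TCP position; "orientation": TCP orientation; "contact_force": force on the tool from outside, world axes, zero at the start; "moment": the same for the moment, N m; "opening": finger opening in m; "grip_force": force on a finger pad.
Only numpy, scipy, OpenCV 4.12 (cv2) and the standard library are available. Lean on these libraries where they do the work, as an engineer would, in place of code of your own. Each camera call takes 0.05 s, during which the arm holds its last target. There are 200 camera calls.

## Task

Before the pressure cooker is used, check that the spring-loaded steam-release pin on its lid, the slim steel pin beside the handle, is not stuck: with the fingertips press it gently at least halfway down, let it spring back up, and withdraw your hand at least ten centimetres from it. Do not touch the weight in the middle of the lid or the rubber safety plug, leave the lid lying where it is on the shelf, and leave the jar, the board and the things hanging on it alone.

Things in the scene. Friction and masses are not known exactly. Their poses are not given: they have to be found in the camera images.
- release_pin_top (a point): Centre of the flat top of the steam-release pin: a slim upright steel pin 11 mm across in a hexagonal steel nut 21 mm across on the lid, 58 mm from the lid's centre at lid frame (-44.4, -37.3) mm, right of the handle seen from the grip end. Raised, its top is 55.5 mm above the lid's underside, 17.5 mm above the nut; fully in, 3.5 mm above the nut. Moves with the pin.
- pin_travel (a joint): How far the steam-release pin is pressed down: 0 raised, 0.014 m fully in against its hard stop. A spring returns the pin: it yields from about 2 N, needs about 4 N at half its travel, 5 N at 9 mm and 6.5 N fully in. More than 20 N on it is not gentle and would bend it.
- release_pin: The moving steam-release pin itself, 11 mm across, 17.5 mm high above the nut when raised; origin at the centre of its lower end, 17.5 mm under its top.
- cooker_lid: Loose aluminium pressure-cooker lid, 200 mm across, lying level on the shelf, 0.6 kg, skin 35 mm high at the middle, 31 mm at the pin. Origin at the centre of its underside, z up; the long black handle (30 mm wide, top 33 mm up, reaching 252 mm from the centre) points along its -x, over the shelf's front edge. Carries the weight (middle), the pin and the plug (either side of the handle line).
- pressure_weight: Steel regulator weight that sits on the vent pipe in the middle of the lid: 34 mm across, from 37 to 77 mm above the lid's underside; origin at the centre of its underside. Not to be touched.
- safety_plug: Low black rubber safety plug on the lid, a stepped button 25 mm across at the foot, its top 39 mm above the lid's underside, at lid frame (-44.4, +37.3) mm, the mirror place of the pin; origin at the centre of its underside, 29 mm above the lid's underside. Not to be touched.
- pegboard: Fixed white pegboard 560 mm wide (its y), 18 mm thick (x), 400 mm high, standing on the counter, front facing its own -x. Origin on the counter under the board's middle; front face at x = -9 mm. A wooden shelf 200 mm deep runs along its front, top 60 mm above the counter; lid and jar lie side by side on it. Wooden pegs stand 50 mm out, 250 mm or more above the counter.
- jar: Loose glass jar with a hinged glass lid and a steel wire clasp, 72 mm across (84 mm over clasp and hinge), 106 mm high, 0.35 kg, standing on the shelf beside the lid; origin at the centre of its underside.
- gasket_middle (a point): Middle of the open ring of the red silicone gasket, 197 mm across and 9 mm thick, that hangs flat before the board from a wooden peg at board frame y = +150 mm; this point is about 277 mm above the counter. The ring reaches 17 mm out from the board's face.
- sieve_bowl (a point): Centre of the rim of the bowl (95 mm across) of the small steel sieve that hangs by its handle from a peg at board frame y = -30 mm; this point is about 212 mm above the counter, the sieve's lowest part 165 mm. It reaches 45 mm out from the board's face.
- scoop_bowl (a point): Middle of the bowl (56 mm wide, 75 mm high) of the white plastic scoop that hangs from a peg at board frame y = -130 mm; this point is about 222 mm above the counter, its lowest part 185 mm. It reaches 40 mm out from the board's face.
Not all that is in view belongs to the job. There is more than one size of the jar; the one meant has the size given above.

How it is judged:
By the outcome, as a careful person would: the job done as asked, in the order asked, and still so for the second after the job is handed in, with the robot touching nothing.
It also fails if it takes over 32 s, if anything falls off the work surface, if the arm or the gripper's body presses on something with over 40 N, if the wrist force passes 120 N, or if a joint passes its speed limit or range.

## Working session

There is one attempt and no reset: what is moved stays moved. The work goes in short steps, Python scripts to look and compute and a tool call to move; the robot and the scene stay as the last step left them, time stands still between calls to the robot, and variables do not carry over. Pictures are saved under pics/ and viewed, at most 10 in all, crops included, and the job is handed in when it is done.

Besides the shell and the picture viewer there is one more tool, called after "Request:" by a JSON object that holds its "fn" and its "kwargs". jog_arm: Moves the arm, as the interface text tells. Its arguments: {"type":"object","properties":{"targets":{"type":"array"},"grip_force":{"type":"number"}},"required":["targets"]}

```bash
mkdir -p pics
cat > h.py <<'E'
import numpy as np, cv2, json
from bench import get_state, grab_frame, env
from scipy.spatial.transform import Rotation as R
def cam(f):
    return np.array(f["intrinsics"]),float(f["k1"]),np.array(f["xyz"]),f["orientation"]
def rot(o):
    o=np.array(o,float)
    return o if o.shape==(3,3) else R.from_euler('xyz',o,degrees=True).as_matrix()
def ray(f,uv):
    K,k,t,o=cam(f)
    p=cv2.undistortPoints(np.array([[uv]],float),K,np.array([k,0,0,0,0.]))[0,0]
    d=rot(o)@np.array([p[0],-p[1],-1.]); return t,d
def onz(f,uv,z):
    t,d=ray(f,uv); return t+d*(z-t[2])/d[2]
def proj(f,P):
    K,k,t,o=cam(f); q=rot(o).T@(np.array(P)-t); x,y=q[0]/-q[2],-q[1]/-q[2]
    s=1+k*(x*x+y*y); return np.array([K[0,0]*x*s+K[0,2],K[1,1]*y*s+K[1,2]])
def tri(f,a,g,b):
    t,d=ray(f,a);u,e=ray(g,b)
    s=np.linalg.lstsq(np.c_[d,-e],u-t,rcond=None)[0]
    p,q=t+d*s[0],u+e*s[1]; return (p+q)/2,np.linalg.norm(p-q)
E
python3 - <<'E'
from h import *
for n in("side","top"):
    f=grab_frame(n); cv2.imwrite(f"pics/{n}0.png",f["image"]); print(n,f["intrinsics"],f["k1"],f["xyz"],f["orientation"])
print(get_state())
E
```

```text
side [[440.39139148   0.         323.38191288]
 [  0.         440.39139148 198.56901284]
 [  0.           0.           1.        ]] 0.03232327492361036 [ 0.41283692 -0.58757651  0.69431623] [ 60.68901233   0.75059165 -13.24535675]
top [[416.73818398   0.         318.54326507]
 [  0.         416.73818398 194.0984968 ]
 [  0.           0.           1.        ]] -0.108789423679451 [0.50966139 0.26408237 1.07433506] [  5.80631768   2.52524715 -91.14095381]
{'clock': 0.1, 'joint_positions': array([ 6.10891004e+01,  1.48550009e+01,  8.80029076e+01, -1.40485957e-03,
        7.72367624e+01, -1.16212640e+01]), 'dq': array([ 0.11169558, -0.14068992, -0.04799115,  0.11653276,  0.02342285,
       -0.00872317]), 'effort': array([ 1.88224716e-03, -4.38207257e+01, -2.84647036e+01,  7.21074874e-02,
        3.61279165e-02, -7.16062345e-06]), 'ee_pos': array([0.16319311, 0.52465765, 0.18311499]), 'orientation': array([-1.79906994e+02, -1.77290838e-02,  1.62710662e+02]), 'contact_force': array([-0.2743552 , -0.75789802, -0.75203859]), 'moment': array([ 0.02361711, -0.01139214, -0.01116176]), 'grip_force': 0.0, 'opening': 0.09308436865075036}
```

View pics/side0.png

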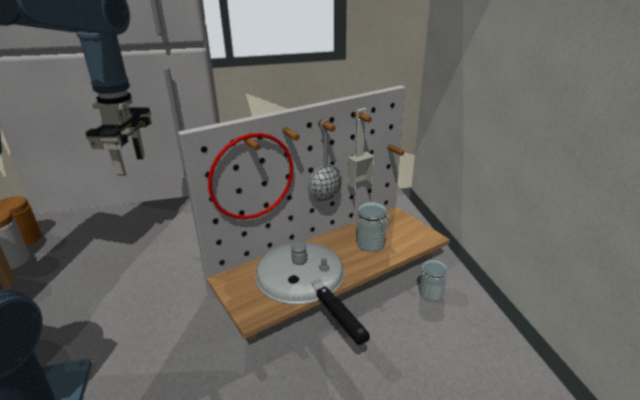

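View pics/top0.png

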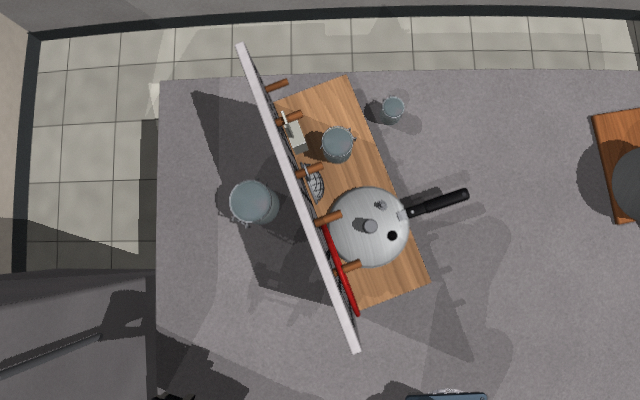

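The side view shows the pin near (324,265), weight (299,253), plug (294,279) and handle end (365,338). The top view shows the pin near (381,205), weight (369,226), plug (392,236) and handle end (467,194). I'll enlarge both.

Run:
```python
from h import *
a=cv2.imread("pics/side0.png")[230:310,250:350]; b=cv2.imread("pics/top0.png")[175:255,340:440]
c=np.vstack([cv2.resize(i,None,fx=7,fy=7,interpolation=cv2.INTER_CUBIC)[:560] for i in(a,)])
d=cv2.resize(b,None,fx=7,fy=7,interpolation=cv2.INTER_CUBIC)
for m,(u0,v0) in((c,(250,230)),(d,(340,175))):
    for k in range(0,100,10):
        cv2.putText(m,str(u0+k),(k*7,10),0,.35,(0,0,255)); cv2.line(m,(k*7,12),(k*7,18),(0,0,255))
        if k<80: cv2.putText(m,str(v0+k),(0,k*7+4),0,.35,(0,0,255)); cv2.line(m,(25,k*7),(32,k*7),(0,0,255))
cv2.imwrite("pics/c1.png",c);cv2.imwrite("pics/c2.png",d)
```

```text
(no output)
```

View pics/c1.png

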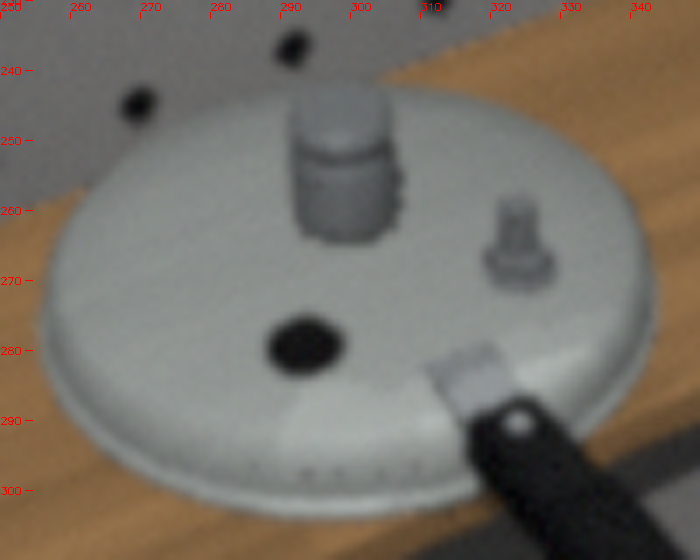

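View pics/c2.png

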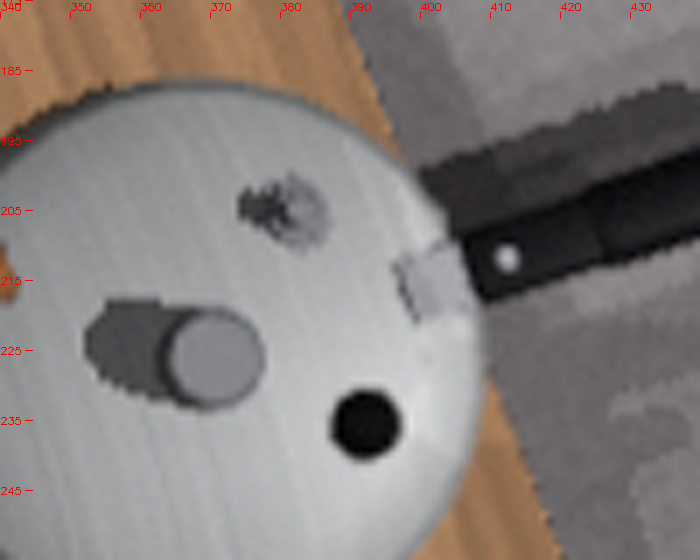

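The crops give these pixel centres:

| Feature | Side | Top |
|---|---|---|
| Pin top | (323.9,259) | (382.9,205) |
| Weight top | (298.7,245) | (370.6,226.1) |
| Plug | (293.6,279) | (392.3,235.7) |

I'll check these against the known heights and geometry.

Run:
```python
from h import *
g=grab_frame("side");f=grab_frame("top")
S=dict(pin=(323.9,259),w=(298.7,245),pl=(293.6,279.));T=dict(pin=(382.9,205),w=(370.6,226.1),pl=(392.3,235.7));Z=dict(pin=.1155,w=.137,pl=.099)
for k in S:
    print(k,tri(g,S[k],f,T[k]),"side@z",onz(g,S[k],Z[k]).round(4),"top@z",onz(f,T[k],Z[k]).round(4))
C={k:(onz(g,S[k],Z[k])+onz(f,T[k],Z[k]))[:2]/2 for k in S}
L=dict(pin=(-.0444,-.0373),w=(0,0),pl=(-.0444,.0373))
A=np.array([L[k] for k in S]);B=np.array([C[k] for k in S]);a=A-A.mean(0);b=B-B.mean(0)
th=np.arctan2((a[:,0]*b[:,1]-a[:,1]*b[:,0]).sum(),(a*b).sum());r=np.array([[np.cos(th),-np.sin(th)],[np.sin(th),np.cos(th)]])
fit=a@r.T+B.mean(0);print("yaw",np.degrees(th),fit.round(4),"res",(B-fit).round(4))
h=onz(f,(467,194),.09);print("handle dir",np.degrees(np.arctan2(*(fit[1]-h[:2])[::-1])),h)
# board end tops in top view z=.4
print(onz(f,(240,44),.4),onz(f,(356,352),.4))
s=get_state();print(s["ee_pos"],s["orientation"],s["contact_force"])
```

```text
pin (array([0.5802893 , 0.15680559, 0.11676437]), np.float64(0.0022264729484684624)) side@z [0.5818 0.1584 0.1155] top@z [0.5793 0.1568 0.1155]
w (array([0.53203129, 0.18846112, 0.14021819]), np.float64(0.002144281976574239)) side@z [0.5338 0.1929 0.137 ] top@z [0.531  0.1883 0.137 ]
pl (array([0.50944433, 0.13477918, 0.09404235]), np.float64(0.0020144973261356958)) side@z [0.5096 0.1287 0.099 ] top@z [0.5085 0.1356 0.099 ]
yaw 108.13475401526753 [[0.5807 0.1577]
 [0.5315 0.1883]
 [0.5098 0.1344]] res [[-0.0002 -0.    ]
 [ 0.001   0.0024]
 [-0.0008 -0.0023]]
handle dir 106.76658440166648 [ 0.60233247 -0.04701096  0.09      ]
[0.84448517 0.42388414 0.4       ] [0.32548885 0.23795775 0.4       ]
[0.16328313 0.5248432  0.18333642] [-1.79938439e+02 -1.21026381e-02  1.62710950e+02] [ 0.83822616  0.278024   -1.04302143]
```

The fit is consistent: pin–weight distance and z agree within about 2 mm, and the handle direction matches. The pin is at (0.580, 0.157), with its top at z ≈ 0.1155. The hand starts on the far side of the board, so I'll go up, shut the fingers and cross above it. Then I'll turn the hand's long axis parallel to the board.

Request:
{"fn": "jog_arm", "kwargs": {"targets": [{"dz":-0.05,"hand":-1},{"dz":-0.1,"hand":-1},{"dz":-0.15,"hand":-1},{"dz":-0.2,"hand":-1},{"dz":-0.25,"hand":-1},{"dz":-0.3,"hand":-1},{"dz":-0.32,"hand":-1},{"dz":-0.32,"hand":-1}], "grip_force": 5}}

```text
schema error: expected keys dx, dy, dz, ax, ay, az, hand
```

Request:
{"fn": "jog_arm", "kwargs": {"targets": [{"dx":0,"dy":0,"dz":-0.05,"ax":0,"ay":0,"az":0,"hand":-1},{"dx":0,"dy":0,"dz":-0.1,"ax":0,"ay":0,"az":0,"hand":-1},{"dx":0,"dy":0,"dz":-0.15,"ax":0,"ay":0,"az":0,"hand":-1},{"dx":0,"dy":0,"dz":-0.2,"ax":0,"ay":0,"az":0,"hand":-1},{"dx":0,"dy":0,"dz":-0.25,"ax":0,"ay":0,"az":0,"hand":-1},{"dx":0,"dy":0,"dz":-0.3,"ax":0,"ay":0,"az":0,"hand":-1},{"dx":0,"dy":0,"dz":-0.32,"ax":0,"ay":0,"az":0,"hand":-1},{"dx":0,"dy":0,"dz":-0.32,"ax":0,"ay":0,"az":0,"hand":-1}], "grip_force": 5}}

```text
clock: 1.0
ee_pos: [0.1638, 0.5258, 0.5071]
orientation: [179.6, 0.1, 162.7]
contact_force: [0.3, 0.1, 0.1]
opening: 0.0337
grip_force: 0.0
```

Request:
{"fn": "jog_arm", "kwargs": {"targets": [{"dx":-0.04,"dy":-0.018,"dz":0,"ax":0,"ay":0,"az":0.12,"hand":-1},{"dx":-0.08,"dy":-0.036,"dz":0,"ax":0,"ay":0,"az":0.24,"hand":-1},{"dx":-0.12,"dy":-0.054,"dz":0,"ax":0,"ay":0,"az":0.36,"hand":-1},{"dx":-0.16,"dy":-0.072,"dz":0,"ax":0,"ay":0,"az":0.48,"hand":-1},{"dx":-0.2,"dy":-0.09,"dz":0,"ax":0,"ay":0,"az":0.6,"hand":-1},{"dx":-0.24,"dy":-0.108,"dz":0,"ax":0,"ay":0,"az":0.72,"hand":-1},{"dx":-0.28,"dy":-0.126,"dz":0,"ax":0,"ay":0,"az":0.84,"hand":-1},{"dx":-0.32,"dy":-0.144,"dz":0,"ax":0,"ay":0,"az":0.925,"hand":-1}]}}

```text
clock: 1.8
ee_pos: [0.427, 0.2911, 0.5018]
orientation: [-179.8, 0.0, 109.5]
contact_force: [0.7, 1.3, -0.7]
opening: 0.0004
grip_force: 0.0
```

Run:
```python
from h import *
s=get_state();r=rot(s["orientation"]);p=s["ee_pos"];print(p,s["orientation"],s["joint_positions"],s["opening"],r.T@(np.array([.580,.157,p[2]])-p))
```

```text
[0.4269927  0.29105174 0.50176138] [-1.79815893e+02  3.35718636e-03  1.09455834e+02] [2.18947652e+01 1.14322374e+01 4.89831354e+01 5.16159272e-03
 1.19768710e+02 2.44149239e+00] 0.0004209375700733573 [-0.17736088  0.09961991 -0.00030972]
```

Request:
{"fn": "jog_arm", "kwargs": {"targets": [{"dx":-0.036,"dy":0.02,"dz":0,"ax":0,"ay":0,"az":0,"hand":-1},{"dx":-0.071,"dy":0.04,"dz":0,"ax":0,"ay":0,"az":0,"hand":-1},{"dx":-0.107,"dy":0.06,"dz":0,"ax":0,"ay":0,"az":0,"hand":-1},{"dx":-0.142,"dy":0.08,"dz":0,"ax":0,"ay":0,"az":0,"hand":-1},{"dx":-0.177,"dy":0.1,"dz":0,"ax":0,"ay":0,"az":0,"hand":-1},{"dx":-0.177,"dy":0.1,"dz":0.05,"ax":0,"ay":0,"az":0,"hand":-1},{"dx":-0.177,"dy":0.1,"dz":0.1,"ax":0,"ay":0,"az":0,"hand":-1},{"dx":-0.177,"dy":0.1,"dz":0.15,"ax":0,"ay":0,"az":0,"hand":-1}]}}

```text
clock: 2.6
ee_pos: [0.5796, 0.159, 0.3493]
orientation: [-179.8, -0.0, 109.7]
contact_force: [1.1, 0.3, 0.3]
opening: 0.0007
grip_force: 0.0
```

Request:
{"fn": "jog_arm", "kwargs": {"targets": [{"dx":0,"dy":0,"dz":0.05,"ax":0,"ay":0,"az":0,"hand":-1},{"dx":0,"dy":0,"dz":0.1,"ax":0,"ay":0,"az":0,"hand":-1},{"dx":0,"dy":0,"dz":0.15,"ax":0,"ay":0,"az":0,"hand":-1},{"dx":0,"dy":0,"dz":0.18,"ax":0,"ay":0,"az":0,"hand":-1},{"dx":0,"dy":0,"dz":0.195,"ax":0,"ay":0,"az":0,"hand":-1},{"dx":0,"dy":0,"dz":0.195,"ax":0,"ay":0,"az":0,"hand":-1},{"dx":0,"dy":0,"dz":0.195,"ax":0,"ay":0,"az":0,"hand":-1}]}}

```text
clock: 3.3
ee_pos: [0.5791, 0.1596, 0.158]
orientation: [-179.9, -0.0, 109.7]
contact_force: [-0.5, 1.0, 0.8]
opening: 0.0006
grip_force: 0.0
```

Run:
```python
from h import *
s=get_state();p=s["ee_pos"];print(p,s["orientation"],s["contact_force"])
f=grab_frame("side");g=grab_frame("top");print("tcp px",proj(f,p),proj(g,p))
i=cv2.resize(f["image"][180:320,240:400],None,fx=5,fy=5,interpolation=cv2.INTER_CUBIC)
cv2.imwrite("pics/s1.png",i[:600]); cv2.imwrite("pics/t1.png",cv2.resize(g["image"][100:260,260:460],None,fx=3.7,fy=3.7))
```

```text
[0.57914743 0.15955191 0.15798155] [-1.79892587e+02 -2.69267143e-02  1.09709991e+02] [-0.46806985  0.97404969  0.83624208]
tcp px [322.3065225  242.65006277] [383.78425111 203.63783727]
```

View pics/s1.png

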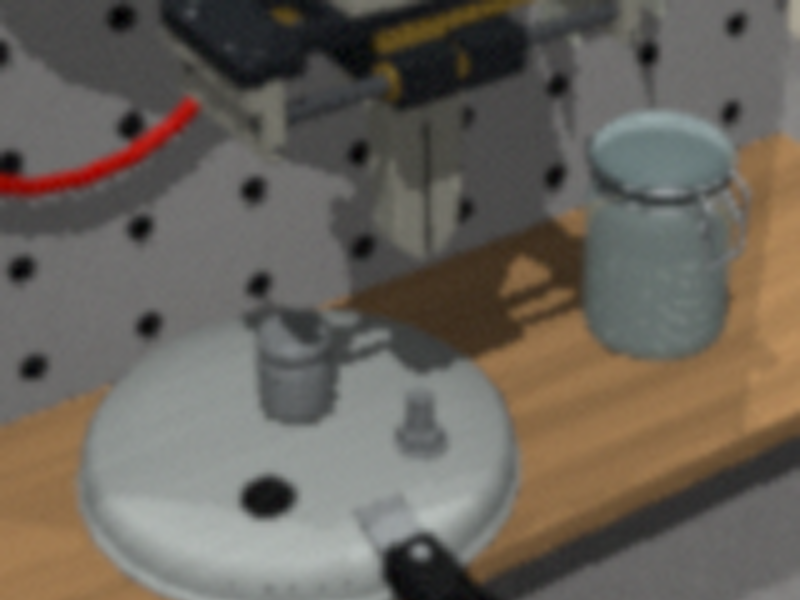

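The side crop shows the closed fingertip's lower end at crop (427,258), full image (325.4,231.6). That is about 11 px above the projected TCP (322.3,242.7). The pin is unchanged at (324,259). I'll check the top view.

View pics/t1.png

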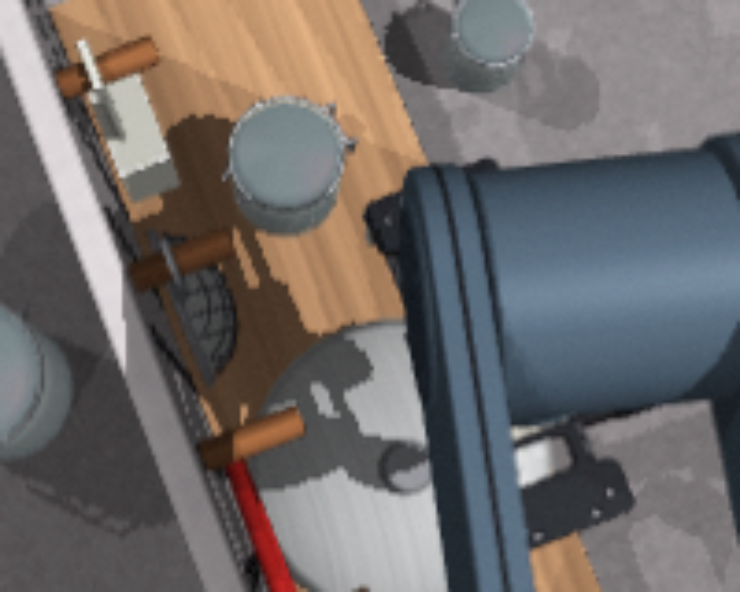

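Run:
```python
from h import *
f=grab_frame("side")
print("start tcp",proj(f,[.1632,.5248,.1833]))
R0=rot([180,0,162.71])
for s in(-1,1):
  print(s,proj(f,np.array([.1632,.5248,.1833])+R0@[0,s*.0465,0]), proj(f,np.array([.1632,.5248,.1833])+R0@[0,s*.064,0]))
p=get_state()["ee_pos"];print(p)
for dz in(0,.01,.02,.03):
  print(dz,proj(f,p+[0,0,dz]))
c=f["image"]; cv2.imwrite("pics/c3.png",cv2.resize(np.hstack([cv2.imread("pics/side0.png")[90:190,75:165],c[180:280,280:370]]),None,fx=4.4,fy=4.4,interpolation=cv2.INTER_CUBIC))
```

```text
start tcp [133.78814066 178.94529858]
-1 [125.45873364 187.3243513 ] [122.15960106 190.64055124]
1 [141.5361918  171.14258764] [144.3140556 168.3431261]
[0.58068734 0.15974249 0.16006858]
0 [322.98265206 241.68077407]
0.01 [322.91814254 237.75236781]
0.02 [322.85295056 233.78275326]
0.03 [322.78706418 229.77121529]
```

View pics/c3.png

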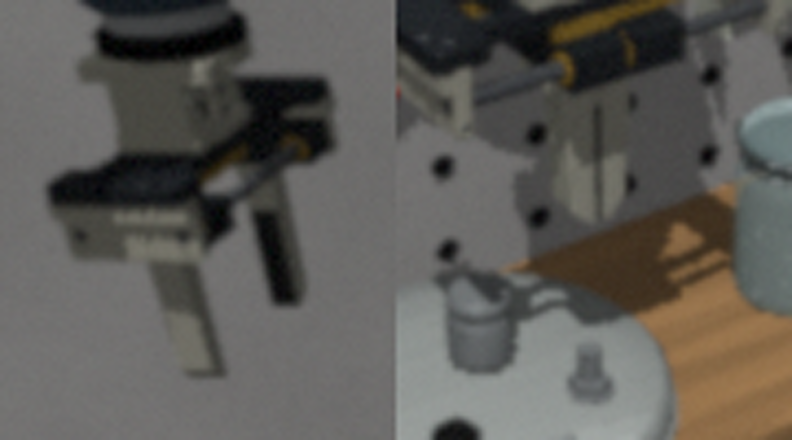

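Both the start and current side views show the tool about 25 mm higher than reported, or farther away along the view ray. The top view can separate the two. There the body's front-right corner is at about (430.3,232.4) and its rear-left corner at about (358.4,156.8), so its centre is (394.4,194.6).

Run:
```python
from h import *
g=grab_frame("top");f=grab_frame("side");s=get_state();p=s["ee_pos"];r=rot(s["orientation"]);print(p)
for off in([0,0,0],[0,0,.025],[0,.03,0]):
  for h in(.084,.11):
    q=p+off
    print(off,h,"centre",proj(g,q+r@[0,0,-h]).round(1),*[proj(g,q+r@[a*.0375,b*.094,-h]).round(1) for a in(-1,1) for b in(-1,1)])
# tip centreline seam bottom in side view: (597,220)/4.4 in crop
uv=(280+(597-396)/4.4,180+220/4.4);print(uv)
for z in(.16,.17,.18,.185,.19): print(z,onz(f,uv,z))
```

```text
[0.58069722 0.15970712 0.16006714]
[0, 0, 0] 0.084 centre [388.5 199.6] [423.6 236.9] [388.4 149.6] [388.4 250.7] [353.8 162.9]
[0, 0, 0] 0.11 centre [390.2 198.4] [426.4 237. ] [390.  146.9] [390.1 251.2] [354.3 160.6]
[0, 0, 0.025] 0.084 centre [390.1 198.4] [426.3 236.9] [389.9 147. ] [390.  251.1] [354.3 160.6]
[0, 0, 0.025] 0.11 centre [391.8 197.2] [429.3 237. ] [391.6 144.1] [391.8 251.6] [354.9 158.2]
[0, 0.03, 0] 0.084 centre [373.4 199.9] [408.5 237.3] [373.5 150. ] [373.2 251. ] [338.9 163.3]
[0, 0.03, 0] 0.11 centre [374.6 198.8] [410.8 237.4] [374.7 147.3] [374.4 251.5] [339. 161.]
(325.6818181818182, 230.0)
0.16 [0.59665478 0.20183612 0.16      ]
0.17 [0.59321454 0.18706186 0.17      ]
0.18 [0.58977429 0.1722876  0.18      ]
0.185 [0.58805417 0.16490047 0.185     ]
0.19 [0.58633405 0.15751334 0.19      ]
```

The top view rules out a sideways offset and fits a tip that is really about 25–30 mm higher than reported. I'll go down in small steps, staying safe under either reading, and look again.

Request:
{"fn": "jog_arm", "kwargs": {"targets": [{"dx":-0.003,"dy":-0.002,"dz":0.015,"ax":0,"ay":0,"az":0,"hand":-1},{"dx":-0.003,"dy":-0.002,"dz":0.03,"ax":0,"ay":0,"az":0,"hand":-1},{"dx":-0.003,"dy":-0.002,"dz":0.03,"ax":0,"ay":0,"az":0,"hand":-1},{"dx":-0.003,"dy":-0.002,"dz":0.03,"ax":0,"ay":0,"az":0,"hand":-1}]}}

```text
clock: 3.95
ee_pos: [0.5794, 0.1562, 0.1295]
orientation: [180.0, 0.0, 109.7]
contact_force: [0.9, -0.6, 0.1]
opening: 0.0006
grip_force: 0.0
```

Run:
```python
from h import *
f=grab_frame("side");s=get_state();p=s["ee_pos"];r=rot(s["orientation"]);print(p,s["contact_force"])
c=cv2.resize(f["image"][205:285,285:365],None,fx=7.5,fy=7.5,interpolation=cv2.INTER_CUBIC); cv2.imwrite("pics/c4.png",c)
# predicted tip footprint in crop for various heights/horizontal = reported
for dz in(0,.02,.025,.03):
  print(dz,[((proj(f,p+[0,0,dz]+r@[a*.0075,b*.0175,0])-[285,205])*7.5).round().tolist() for a,b in((-1,-1),(-1,0),(-1,1),(1,-1),(1,1))])
```

```text
[0.57974366 0.15622747 0.12987496] [-1.30581776 -0.08912788  0.33197141]
0 [[248.0, 404.0], [300.0, 383.0], [352.0, 362.0], [220.0, 378.0], [323.0, 337.0]]
0.02 [[247.0, 346.0], [299.0, 325.0], [351.0, 305.0], [218.0, 320.0], [322.0, 280.0]]
0.025 [[246.0, 331.0], [299.0, 311.0], [351.0, 290.0], [218.0, 305.0], [322.0, 265.0]]
0.03 [[246.0, 317.0], [299.0, 296.0], [351.0, 276.0], [217.0, 291.0], [322.0, 251.0]]
```

View pics/c4.png

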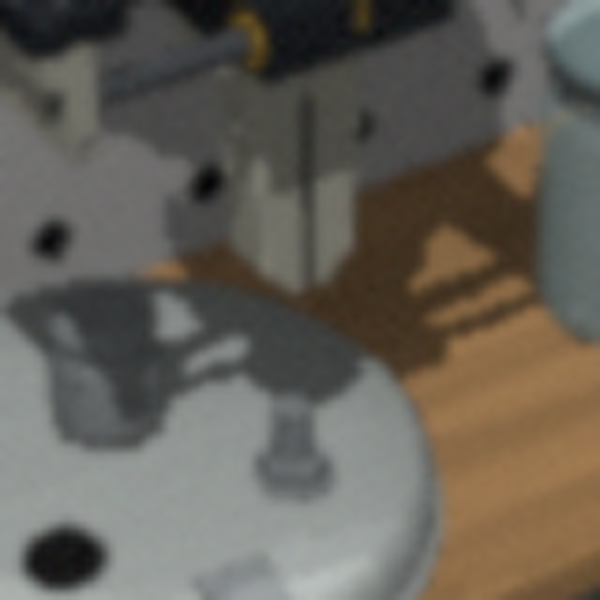

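The seam bottom is at crop (307,292) and the pin top centre at (293,408). Straight descent takes the tip onto the pin after about 44 mm, consistent with the 30 mm height bias. I'll descend to just above it, then use force.

Request:
{"fn": "jog_arm", "kwargs": {"targets": [{"dx":0,"dy":0,"dz":0.01,"ax":0,"ay":0,"az":0,"hand":-1},{"dx":0,"dy":0,"dz":0.014,"ax":0,"ay":0,"az":0,"hand":-1},{"dx":0,"dy":0,"dz":0.017,"ax":0,"ay":0,"az":0,"hand":-1},{"dx":0,"dy":0,"dz":0.02,"ax":0,"ay":0,"az":0,"hand":-1},{"dx":0,"dy":0,"dz":0.022,"ax":0,"ay":0,"az":0,"hand":-1},{"dx":0,"dy":0,"dz":0.022,"ax":0,"ay":0,"az":0,"hand":-1}]}}

```text
clock: 4.6
ee_pos: [0.579, 0.1561, 0.1065]
orientation: [-180.0, -0.0, 109.7]
contact_force: [0.2, 0.2, -0.0]
opening: 0.0005
grip_force: 0.0
```

Request:
{"fn": "jog_arm", "kwargs": {"targets": [{"dx":0,"dy":0,"dz":0.003,"ax":0,"ay":0,"az":0,"hand":-1},{"dx":0,"dy":0,"dz":0.006,"ax":0,"ay":0,"az":0,"hand":-1},{"dx":0,"dy":0,"dz":0.009,"ax":0,"ay":0,"az":0,"hand":-1},{"dx":0,"dy":0,"dz":0.012,"ax":0,"ay":0,"az":0,"hand":-1},{"dx":0,"dy":0,"dz":0.014,"ax":0,"ay":0,"az":0,"hand":-1},{"dx":0,"dy":0,"dz":0.014,"ax":0,"ay":0,"az":0,"hand":-1},{"dx":0,"dy":0,"dz":0.014,"ax":0,"ay":0,"az":0,"hand":-1}]}}

```text
clock: 5.3
ee_pos: [0.5792, 0.1561, 0.0928]
orientation: [-180.0, 0.0, 109.7]
contact_force: [0.2, 0.5, -0.1]
opening: 0.0002
grip_force: 0.0
```

Run:
```python
from h import *
f=grab_frame("side");s=get_state();p=s["ee_pos"];print(p,s["contact_force"])
c=cv2.resize(f["image"][205:285,285:365],None,fx=7.5,fy=7.5,interpolation=cv2.INTER_CUBIC); cv2.imwrite("pics/c5.png",c)
```

```text
[0.57928891 0.15614284 0.092948  ] [-0.33926634  0.89072122 -0.08515855]
```

View pics/c5.png

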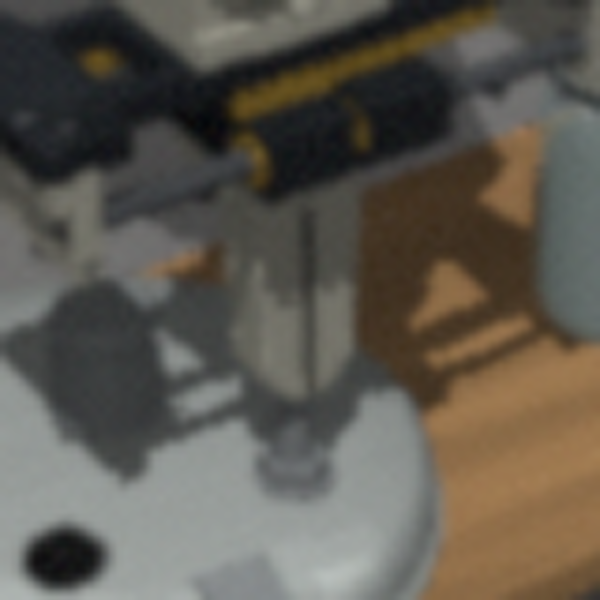

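The fingertip (seam bottom at crop (308,397)) now just hides the pin's top, with no force yet. About 7–8 mm remain, as predicted, so I'll descend slowly and watch the force.

Request:
{"fn": "jog_arm", "kwargs": {"targets": [{"dx":0,"dy":0,"dz":0.002,"ax":0,"ay":0,"az":0,"hand":-1},{"dx":0,"dy":0,"dz":0.004,"ax":0,"ay":0,"az":0,"hand":-1},{"dx":0,"dy":0,"dz":0.006,"ax":0,"ay":0,"az":0,"hand":-1},{"dx":0,"dy":0,"dz":0.008,"ax":0,"ay":0,"az":0,"hand":-1},{"dx":0,"dy":0,"dz":0.009,"ax":0,"ay":0,"az":0,"hand":-1},{"dx":0,"dy":0,"dz":0.009,"ax":0,"ay":0,"az":0,"hand":-1}]}}

```text
clock: 5.95
ee_pos: [0.579, 0.1561, 0.0836]
orientation: [-180.0, -0.0, 109.7]
contact_force: [-0.8, -0.1, 0.1]
opening: 0.0004
grip_force: 0.0
```

Request:
{"fn": "jog_arm", "kwargs": {"targets": [{"dx":0,"dy":0,"dz":0.001,"ax":0,"ay":0,"az":0,"hand":-1},{"dx":0,"dy":0,"dz":0.002,"ax":0,"ay":0,"az":0,"hand":-1},{"dx":0,"dy":0,"dz":0.003,"ax":0,"ay":0,"az":0,"hand":-1},{"dx":0,"dy":0,"dz":0.003,"ax":0,"ay":0,"az":0,"hand":-1}]}}

```text
clock: 6.35
ee_pos: [0.5792, 0.1562, 0.0809]
orientation: [180.0, -0.0, 109.7]
contact_force: [-0.2, 0.3, 0.6]
opening: 0.0003
grip_force: 0.8
```

Run:
```python
from h import *
F=[]
for i in range(4):
    f=grab_frame("side");F.append(get_state()["contact_force"])
print(np.mean(F,0),get_state()["ee_pos"])
c=cv2.resize(f["image"][205:285,285:365],None,fx=7.5,fy=7.5,interpolation=cv2.INTER_CUBIC); cv2.imwrite("pics/c6.png",c)
```

```text
[0.35029789 0.06753184 1.62746496] [0.57921381 0.15616428 0.08102693]
```

View pics/c6.png

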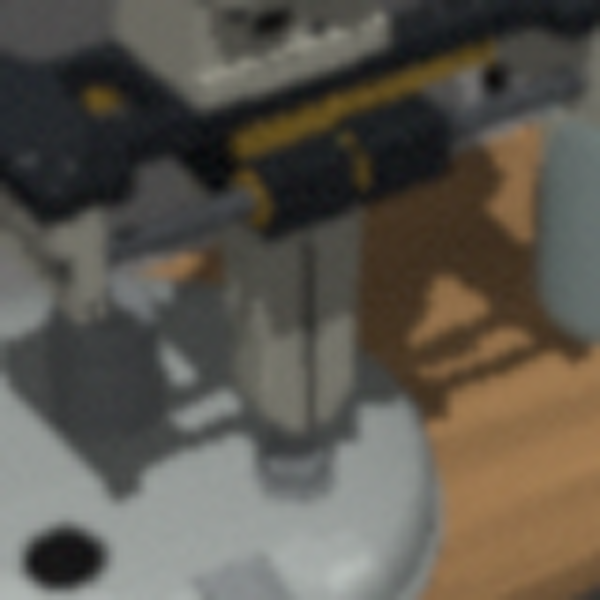

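The average upward force is now about 1.6 N, so the tip has just made contact at reported z ≈ 0.081, with the lower seam at (308,435). The image suggests the tip sits about 4–6 mm too close to the camera. I'll lift slightly, shift +4 mm along tool x, and press in force-checked steps.

Request:
{"fn": "jog_arm", "kwargs": {"targets": [{"dx":0,"dy":0,"dz":-0.006,"ax":0,"ay":0,"az":0,"hand":-1},{"dx":0.004,"dy":0,"dz":-0.006,"ax":0,"ay":0,"az":0,"hand":-1},{"dx":0.004,"dy":0,"dz":-0.003,"ax":0,"ay":0,"az":0,"hand":-1},{"dx":0.004,"dy":0,"dz":0,"ax":0,"ay":0,"az":0,"hand":-1},{"dx":0.004,"dy":0,"dz":0.002,"ax":0,"ay":0,"az":0,"hand":-1},{"dx":0.004,"dy":0,"dz":0.004,"ax":0,"ay":0,"az":0,"hand":-1},{"dx":0.004,"dy":0,"dz":0.004,"ax":0,"ay":0,"az":0,"hand":-1}]}}

```text
clock: 7.25
ee_pos: [0.5777, 0.1601, 0.0767]
orientation: [-180.0, -0.0, 109.7]
contact_force: [-0.9, 0.0, 3.3]
opening: 0.0004
grip_force: 1.5
```

```bash
cat > fm.py <<'E'
from h import *
F=[]
for i in range(6):
    grab_frame("side");F.append(get_state()["contact_force"])
print(np.mean(F,0),get_state()["ee_pos"],get_state()["clock"])
E
python3 fm.py
```

```text
[-1.06574755  1.64895814  3.10050248] [0.5777657  0.16007346 0.07698743] 7.55
```

Request:
{"fn": "jog_arm", "kwargs": {"targets": [{"dx":0,"dy":0,"dz":0.0015,"ax":0,"ay":0,"az":0,"hand":-1},{"dx":0,"dy":0,"dz":0.003,"ax":0,"ay":0,"az":0,"hand":-1},{"dx":0,"dy":0,"dz":0.0045,"ax":0,"ay":0,"az":0,"hand":-1},{"dx":0,"dy":0,"dz":0.006,"ax":0,"ay":0,"az":0,"hand":-1},{"dx":0,"dy":0,"dz":0.006,"ax":0,"ay":0,"az":0,"hand":-1}]}}

```text
clock: 8.05
ee_pos: [0.5778, 0.16, 0.0708]
orientation: [180.0, -0.0, 109.7]
contact_force: [-1.7, 2.7, 4.8]
opening: 0.0004
grip_force: 2.6
```

```bash
python3 fm.py
```

```text
[-1.70906547  2.07264641  5.17351441] [0.5778268  0.16003393 0.07100009] 8.35
```

At 5.2 N and about 10 mm below contact, the pin is well past halfway and the press is still gentle. Now I'll release it slowly and withdraw straight up.

Request:
{"fn": "jog_arm", "kwargs": {"targets": [{"dx":0,"dy":0,"dz":-0.004,"ax":0,"ay":0,"az":0,"hand":-1},{"dx":0,"dy":0,"dz":-0.008,"ax":0,"ay":0,"az":0,"hand":-1},{"dx":0,"dy":0,"dz":-0.013,"ax":0,"ay":0,"az":0,"hand":-1},{"dx":0,"dy":0,"dz":-0.025,"ax":0,"ay":0,"az":0,"hand":-1},{"dx":0,"dy":0,"dz":-0.06,"ax":0,"ay":0,"az":0,"hand":-1},{"dx":0,"dy":0,"dz":-0.1,"ax":0,"ay":0,"az":0,"hand":-1},{"dx":0,"dy":0,"dz":-0.145,"ax":0,"ay":0,"az":0,"hand":-1},{"dx":0,"dy":0,"dz":-0.19,"ax":0,"ay":0,"az":0,"hand":-1}]}}

```text
clock: 9.15
ee_pos: [0.5774, 0.1593, 0.263]
orientation: [-180.0, 0.0, 109.7]
contact_force: [0.6, -0.4, 0.2]
opening: 0.0003
grip_force: 0.0
```

Request:
{"fn": "jog_arm", "kwargs": {"targets": [{"dx":0,"dy":0,"dz":-0.02,"ax":0,"ay":0,"az":0,"hand":-1},{"dx":0,"dy":0,"dz":-0.03,"ax":0,"ay":0,"az":0,"hand":-1},{"dx":0,"dy":0,"dz":-0.03,"ax":0,"ay":0,"az":0,"hand":-1},{"dx":0,"dy":0,"dz":-0.03,"ax":0,"ay":0,"az":0,"hand":-1}]}}

```text
clock: 9.55
ee_pos: [0.5771, 0.1596, 0.2893]
orientation: [-179.9, -0.0, 109.7]
contact_force: [-0.5, 0.4, -0.9]
opening: 0.0003
grip_force: 0.0
```

Run:
```python
from h import *
f=grab_frame("side");a=cv2.imread("pics/side0.png")
g=lambda i:cv2.cvtColor(i,cv2.COLOR_BGR2GRAY)
for n,(u0,v0,u1,v1) in dict(pin=(316,256,332,274),nut_lidhandle=(305,275,372,342),plug=(285,272,303,287)).items():
    t=g(a)[v0:v1,u0:u1];m=cv2.matchTemplate(g(f["image"])[v0-8:v1+8,u0-8:u1+8],t,cv2.TM_CCOEFF_NORMED);_,s,_,l=cv2.minMaxLoc(m);print(n,round(s,3),l[0]-8,l[1]-8)
s=get_state();print(s["ee_pos"],s["contact_force"],s["clock"])
```

```text
pin 0.998 0 0
nut_lidhandle 0.999 0 0
plug 0.996 0 0
[0.57693123 0.15969659 0.28882272] [-0.41873566 -0.73791114 -0.39293179] 9.6
```

The pin, lid, handle and plug match the first picture exactly (no pixel shift). The pin is back up and the hand is more than 17 cm above it, touching nothing.

```bash
python3 -c "
from bench import env
print(env.close_job())"
```

```text
the job is handed in; nothing more can be done
None
```

The steam-release pin is not stuck: I pressed it about 10 mm of its 14 mm travel at about 5 N, it sprang back up, the hand withdrew more than 17 cm, the lid, handle and plug had not shifted, and the job is handed in.

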